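# Reel off the keeper hook

### The job

Take the reel of solder off its hook and stand it on its rim in the empty bay of the reel rack. The hook has a sprung keeper at its tip: press it down with a fingertip and keep it down while you draw the reel out over it, pressing and pulling gently so that neither the hook nor the keeper is forced. Leave everything else where it is.

Things in the scene. Friction and masses are not known exactly. Their poses are not given: they have to be found in the camera images.
- hook: Steel peg hook screwed to the bench. Origin: on the bench under the arm's root; z up; x level, along the arm to its tip. Foot 130 x 90 x 10 mm; sheet upright x 2 to 6 mm, 30 mm wide, 138 mm high. Arm: level polished bar 10 x 10 mm at y = 0, x 6 to 128 mm, flat top 130 mm above the bench; springy, it sags some mm under a finger or load. Hook and keeper count as forced above 25 N from a finger or through the reel.
- keeper (a joint): Sprung keeper: dark steel pawl 5 mm wide in a slot in the arm's top, hinged at x = 116 mm of the hook, sloping up from there to its blunt free end at x = 89 mm, which stands 7 mm over the arm's top and stops the reel. Angle, rad: 0 up (springs back to this), 0.27 pressed flush with the arm's top (stop at 0.275). At its free end it yields at 3 N and is flush at 5.5 N.
- keeper_end (a point): Point on the arm's top line at the keeper's free end (fixed to the arm, hook x = 89 mm, 130 mm above the bench when unloaded). The hanging reel passes here only while the keeper is pressed to above about 0.16 rad. From there the bore itself holds the keeper down until the inner flange has passed: the reel can then be let go and taken higher; a finger following low behind it would catch on the keeper.
- reel: Reel of solder, 58 mm diameter (12-sided, 60 over corners), 32 mm wide over two 3 mm off-white flanges, 0.18 to 0.33 kg. Origin at its centre, x along its axis. Hangs by its 16 mm bore on the arm (2.5 mm vertical play, slides along it), axis along the arm, centre 6.4 mm below the arm's top, rim 23 mm above it, outer flange 5 to 17 mm short of the keeper.
- reel_flange (a point): Centre of the reel's outer flange face, the one towards the tip of the arm, 16 mm from the reel's centre. Fingers that take the reel across its two flanges (32 mm, along the arm) and reach down to the arm's top have the outer fingertip on the keeper, once the reel has been slid up to it.
- rack: Reel rack of folded grey sheet, fixed: open trough 54 (x) x 207 (y) x 26 mm high, walls and floor 3 mm, divided across y into three bays, each 48 (x) x 65 (y) mm inside, centred at y = -68, 0 and +68 mm. Origin at the centre of its underside, z up. Reels stand in the bays on their rims with their axes along x.
- bay: The rack's empty bay: a paper liner 44 x 60 mm on its floor. Origin at the centre of the bay's floor, 3 mm above the bench; axes as the rack's (the reel's axis goes along x, either way round).
- wire_reel: Bystander: reel of copper wire with black flanges, 60 mm diameter, 38 mm wide, standing on its rim in another bay. Origin at its centre, x along its axis. Leave alone.
- tin: Bystander: flux tin, 40 mm diameter, 34 mm high, standing in the third bay. Origin under its centre. Leave alone.
- meter: Bystander: multimeter lying on its back, 165 x 85 x 48 mm, orange. Origin under its centre. Leave alone.
- screwdriver: Bystander: screwdriver 170 mm long lying on the bench. Leave alone.

How it is judged:
By the outcome, as a careful person would: the job done as asked, in the order asked, and still so for the second after the job is handed in, with the robot touching nothing.
It also fails if it takes over 61 s, if anything falls off the work surface, if the arm or the gripper's body presses on something with over 40 N, if the wrist force passes 120 N, or if a joint passes its speed limit or range.

### The arm

A 6-joint arm with a two-finger parallel gripper is mounted at the origin on the work surface. World frame = base frame: x ahead of the robot, y to its left, z up, the work surface at z = 0. Lengths are in m, angles in degrees, forces in N, time in s.
With the tool pointing down it reaches from about 0.35 to 1 m from the base axis. Payload 7.1 kg.
Tool frame: the origin (TCP) lies on the centre line of the jaws, within the pads' length; the fingertips stand 22 mm ahead of it and the grasp point (between the pads) lies 3 mm ahead of it (nose_length is the distance from the TCP to the fingertips, in m); z points along the fingers, y is the line along which they close (so a half turn about z gives the same grasp; the last joint's range is limited). The gripper opens to 85 mm and grips with 20 to 120 N. Pads are 22 mm wide; open, the fingers measure 114 mm over their backs; the gripper's body (76 mm by 85 mm) begins 54 mm behind the grasp point. The pads swing forward as they close: fully open they stand 13 mm farther back than shut.
Start: joints at [-73.396, 24.242, 93.386, -0, 62.372, -1.089], TCP at [0.19, -0.595, 0.253] pointing down, gripper open.
Joint ranges: [-172.04, 172.04], [-51.8, 120.97], [4.93, 147.93], [-75.15, 255.16], [6.16, 154.13], [-145.62, 145.62]. Speed limits (degrees/s): [136.94, 136.94, 172.46, 180, 180, 180].

### API

Orientations are given as a 3x3 rotation matrix whose columns are the frame's x, y, z axes.
In Python, from plant import state, get_image, calibration, hand_in, nose_length gives the robot as it stands.
- The arm moves only by the tool step_arm, never from a script. Its argument "deltas" is a list of rows, each a list of 3 entries, a list of its own where there are three numbers: the shift along the world's x, y, z in m, then the turn, a rotation vector about the world's x, y, z in rad, then the finger opening in m, from 0 to 0.0854. A call has 1 to 10 rows; each row shifts and turns the commanded pose from where the row before left it; what a row does not reach is not made up. A row lasts 1/12 s, in which the tool goes at most 41.7 mm and 7.16 degrees, less where a joint would pass 70% of its speed; a pose out of reach is approached as far as the arm can. A call with a gripper value outside its range is refused whole. The fingers move at their own pace and stop on an object; "squeeze" is the grip in N (left out, the last holds). Time passes only in rows, so rows that do not move let the fingers close. It gives the time, the measured TCP pose, the force, the opening and the grip force at its end, in the units of the state.
- state(): the state, without advancing time (a new reading comes with each control period).
- get_image(name): name is "side" or "top" or "wrist"; returns the picture (480x640x3 uint8, blue, green, red); there is no depth.
- calibration(name): a dict with "camera_matrix" (3x3 intrinsics, pixels), "T" (4x4, takes a point from camera to world coordinates); the wrist camera has in their place "mount" (4x4, takes a point from camera to tool coordinates, whose origin is the TCP and whose axes are the flange's). Camera axes: x right, y down, z forward; pixel columns grow to the right and rows downward; lengths in m; the calibration is good to about 2 mm. The wrist camera is an equidistant fisheye: a pixel r from the principal point sees the ray r / f radians off the axis. A picture is of the moment at which its call begins: read the wrist's pose just before it. calibration takes no time and is no camera call.
- hand_in(): hands the job in; it is judged then, once.
The state is a dict: "time_s": time; "q": joint angles; "dq": joint speeds; "effort": joint torques, N m; "ee_pos": TCP position; "eef_rot": TCP orientation; "contact_force": force on the tool from outside, world axes, zero at the start; "wrist_torque": the same for the moment, N m; "grip_width": finger opening in m; "grip_force": force on a finger pad.
Only numpy, scipy, OpenCV 4.12 (cv2) and the standard library are available. Lean on these libraries where they do the work, as an engineer would, in place of code of your own. Each camera call takes 0.05 s, during which the arm holds its last target. There are 200 camera calls.

## Working session

There is one attempt and no reset: what is moved stays moved. The work goes in short steps, Python scripts to look and compute and a tool call to move; the robot and the scene stay as the last step left them, time stands still between calls to the robot, and variables do not carry over. Pictures are saved under pics/ and viewed, at most 12 in all, crops included, and the job is handed in when it is done.

Besides the shell and the picture viewer there is one more tool, called after "Request:" as name([rows], argument=value, ...), one row to a line, values as JSON. step_arm: Moves the arm, as the interface text tells. Its arguments: {"type":"object","properties":{"deltas":{"type":"array","items":{"type":"array"}},"squeeze":{"type":"number"}},"required":["deltas"]}

```bash
mkdir -p pics; python3 - <<'E'
from plant import *
import cv2,numpy as np
print(state()); print(nose_length() if callable(nose_length) else nose_length)
for n in ("side","top","wrist"):
    c=calibration(n); print(n,{k:np.round(v,4).tolist() for k,v in c.items()})
    cv2.imwrite(f"pics/{n}0.png",get_image(n))
E
```

```text
{'time_s': 0.0, 'q': array([-7.33964834e+01,  2.42858033e+01,  9.34355488e+01,  2.30700180e-03,
        6.23730005e+01, -1.09101096e+00]), 'dq': array([-0.0361777 ,  0.05743303, -0.06358457, -0.14988377,  0.06583011,
        0.10468957]), 'effort': array([ 3.95161464e-03, -5.57376623e+01, -2.81742811e+01,  9.23519224e-05,
        7.33393827e-03, -1.43408818e-05]), 'ee_pos': array([ 0.1898138, -0.594895 ,  0.2525025]), 'eef_rot': array([[ 9.52696214e-01,  3.03923893e-01, -4.36371048e-04],
       [ 3.03924199e-01, -9.52694893e-01,  1.58829411e-03],
       [ 6.69920595e-05, -1.64578550e-03, -9.99998643e-01]]), 'contact_force': array([-0.1476835 , -0.39601186, -0.56153896]), 'wrist_torque': array([ 0.04631966, -0.06096829, -0.03678345]), 'grip_force': 0.0, 'grip_width': 0.08529927739175974}
0.022
side {'camera_matrix': [[460.9614, 0.0, 316.2126], [0.0, 460.9614, 238.0362], [0.0, 0.0, 1.0]], 'T': [[-0.9491, -0.2434, 0.1999, 0.438], [-0.3144, 0.696, -0.6455, 0.5122], [0.018, -0.6755, -0.7371, 0.7093], [0.0, 0.0, 0.0, 1.0]]}
top {'camera_matrix': [[597.3151, 0.0, 322.9741], [0.0, 597.3151, 245.0591], [0.0, 0.0, 1.0]], 'T': [[0.0103, -0.9966, 0.0816, 0.4715], [-0.9999, -0.0097, 0.0084, -0.021], [-0.0076, -0.0816, -0.9966, 1.3329], [0.0, 0.0, 0.0, 1.0]]}
wrist {'camera_matrix': [[371.6483, 0.0, 322.4653], [0.0, 371.6483, 235.9595], [0.0, 0.0, 1.0]], 'mount': [[-0.0005, -0.9569, -0.2904, 0.0745], [1.0, -0.0006, 0.0001, -0.0006], [-0.0002, -0.2904, 0.9569, -0.1196], [0.0, 0.0, 0.0, 1.0]]}
```

View pics/top0.png

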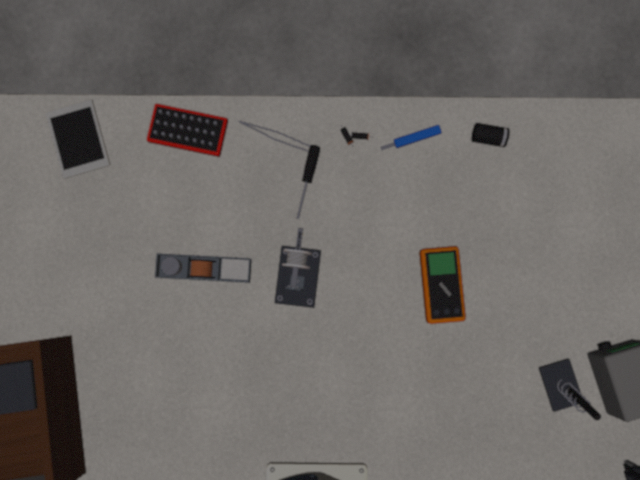

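View pics/side0.png

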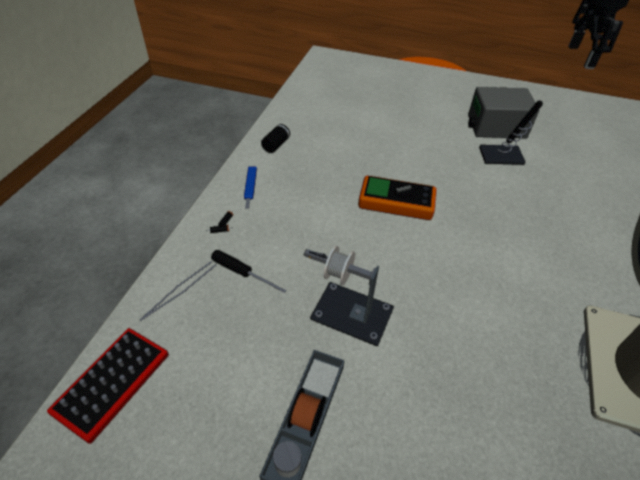

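The top view shows the hook foot at about (298,276), with its arm pointing up the image to (300,228) and the reel at (297,262). The rack is at about (204,268) with the empty bay at (236,269). In the side view the reel is at (338,264) and the keeper near (315,255). I'll get rough poses from masks next.

```bash
cat > h.py <<'E'
from plant import *
import cv2,numpy as np
def ray(n,px,st=None):
    c=calibration(n);K=c["camera_matrix"]
    px=np.atleast_2d(px).astype(float)
    v=np.c_[(px[:,0]-K[0,2])/K[0,0],(px[:,1]-K[1,2])/K[1,1]]
    if n=="wrist":
        r=np.linalg.norm(v,axis=1)+1e-12
        d=np.c_[v*(np.sin(r)/r)[:,None],np.cos(r)]
        T=np.eye(4);T[:3,:3]=st["eef_rot"];T[:3,3]=st["ee_pos"];T=T@c["mount"]
    else: d=np.c_[v,np.ones(len(v))];T=np.array(c["T"])
    return T[:3,3],d@T[:3,:3].T
def plane(n,px,z,st=None):
    o,d=ray(n,px,st);return o+d*((z-o[2])/d[:,2])[:,None]
def proj(n,P,st=None):
    c=calibration(n);K=c["camera_matrix"]
    if n=="wrist":
        T=np.eye(4);T[:3,:3]=st["eef_rot"];T[:3,3]=st["ee_pos"];T=T@c["mount"]
    else:T=np.array(c["T"])
    p=(np.atleast_2d(P)-T[:3,3])@T[:3,:3]
    if n=="wrist":
        s=np.linalg.norm(p[:,:2],axis=1);th=np.arctan2(s,p[:,2]);v=p[:,:2]*(th/s)[:,None]
    else: v=p[:,:2]/p[:,2:]
    return v*K[0,0]+[K[0,2],K[1,2]]
def look(n,name):
    st=state();im=get_image(n);cv2.imwrite(f"pics/{name}.png",im);np.savez(f"pics/{name}.npz",p=st["ee_pos"],R=st["eef_rot"]);return im,st
def load(name):
    z=np.load(f"pics/{name}.npz");return cv2.imread(f"pics/{name}.png"),dict(ee_pos=z["p"],eef_rot=z["R"])
E
python3 - <<'E'
from h import *
im=cv2.imread("pics/top0.png").astype(int)
m=((im.max(2)<90)).astype(np.uint8)
m[:200]=0;m[330:]=0;m[:,:140]=0;m[:,480:]=0
for c in cv2.findContours(m,cv2.RETR_EXTERNAL,cv2.CHAIN_APPROX_NONE)[0]:
    if cv2.contourArea(c)<150: continue
    b=cv2.boxPoints(cv2.minAreaRect(c)); 
    for z in (0.01,0.026): print(z,np.round(b,1).tolist(),np.round(plane("top",b,z)[:,:2],4).tolist())
p=lambda u,z:np.round(plane("top",u,z),4).tolist()
print("bay",p((235.5,269),.003),"tip",p((300,228),.13),"reel",p((297,256),.15))
b=cv2.imread("pics/side0.png")[220:360,270:430];cv2.imwrite("pics/sidec.png",cv2.resize(b,None,fx=4.5,fy=4.2,interpolation=cv2.INTER_CUBIC))
E
```

```text
0.01 [[154.60000610351562, 277.20001220703125], [155.89999389648438, 252.8000030517578], [251.3000030517578, 257.79998779296875], [250.0, 282.20001220703125]] [[0.5047, 0.3627], [0.5589, 0.3616], [0.5498, 0.149], [0.4957, 0.1508]]
0.026 [[154.60000610351562, 277.20001220703125], [155.89999389648438, 252.8000030517578], [251.3000030517578, 257.79998779296875], [250.0, 282.20001220703125]] [[0.5043, 0.358], [0.5578, 0.357], [0.5489, 0.147], [0.4954, 0.1487]]
0.01 [[424.5, 252.39999389648438], [455.6000061035156, 249.3000030517578], [462.29998779296875, 316.20001220703125], [431.20001220703125, 319.29998779296875]] [[0.5655, -0.2352], [0.5731, -0.3041], [0.426, -0.3176], [0.4185, -0.2494]]
0.026 [[424.5, 252.39999389648438], [455.6000061035156, 249.3000030517578], [462.29998779296875, 316.20001220703125], [431.20001220703125, 319.29998779296875]] [[0.5644, -0.2326], [0.5719, -0.3007], [0.4265, -0.314], [0.4191, -0.2466]]
0.01 [[273.79998779296875, 302.70001220703125], [283.3999938964844, 225.89999389648438], [323.5, 230.89999389648438], [313.8999938964844, 307.70001220703125]] [[0.4511, 0.0973], [0.6217, 0.0788], [0.6113, -0.0107], [0.441, 0.0087]]
0.026 [[273.79998779296875, 302.70001220703125], [283.3999938964844, 225.89999389648438], [323.5, 230.89999389648438], [313.8999938964844, 307.70001220703125]] [[0.4513, 0.0959], [0.6199, 0.0776], [0.6096, -0.0108], [0.4414, 0.0083]]
bay [[0.5249, 0.1846, 0.003]] tip [[0.6042, 0.036, 0.13]] reel [[0.546, 0.0403, 0.15]]
```

Request:
step_arm([
  [[0.0175, 0.033, 0.0035], [0, 0, 0.0575], 0.085],
  [[0.0175, 0.033, 0.0035], [0, 0, 0.0575], 0.085],
  [[0.0175, 0.033, 0.0035], [0, 0, 0.0575], 0.085],
  [[0.0175, 0.033, 0.0035], [0, 0, 0.0575], 0.085],
  [[0.0175, 0.033, 0.0035], [0, 0, 0.0575], 0.085],
  [[0.0175, 0.033, 0.0035], [0, 0, 0.0575], 0.085],
  [[0.0175, 0.033, 0.0035], [0, 0, 0.0575], 0.085],
  [[0.0175, 0.033, 0.0035], [0, 0, 0.0575], 0.085],
  [[0.0175, 0.033, 0.0035], [0, 0, 0.0575], 0.085],
  [[0.0175, 0.033, 0.0035], [0, 0, 0.0575], 0.085],
])

```text
time_s: 0.98
ee_pos: [0.3653, -0.2636, 0.2884]
eef_rot: [[0.632, 0.775, -0.0], [0.775, -0.632, 0.0], [0.0, -0.0, -1.0]]
contact_force: [0.0, -0.3, 0.2]
grip_width: 0.0854
grip_force: 0.0
```

Request:
step_arm([
  [[0.0175, 0.033, 0.0035], [0, 0, 0.0575], 0.085],
  [[0.0175, 0.033, 0.0035], [0, 0, 0.0575], 0.085],
  [[0.0175, 0.033, 0.0035], [0, 0, 0.0575], 0.085],
  [[0.0175, 0.033, 0.0035], [0, 0, 0.0575], 0.085],
  [[0.0175, 0.033, 0.0035], [0, 0, 0.0575], 0.085],
  [[0.0175, 0.033, 0.0035], [0, 0, 0.0575], 0.085],
  [[0.0175, 0.033, 0.0035], [0, 0, 0.0575], 0.085],
  [[0.0175, 0.033, 0.0035], [0, 0, 0.0575], 0.085],
  [[0.0175, 0.033, 0.0035], [0, 0, 0.0575], 0.085],
  [[0.0175, 0.033, 0.0035], [0, 0, 0.0575], 0.085],
])

```text
time_s: 1.82
ee_pos: [0.5403, 0.0665, 0.3234]
eef_rot: [[0.109, 0.994, -0.0], [0.994, -0.109, -0.0], [-0.0, -0.0, -1.0]]
contact_force: [0.3, 1.1, 0.5]
grip_width: 0.0853
grip_force: 0.0
```

Request:
step_arm([
  [[0, 0, 0], [0, 0, 0], 0.085],
  [[0, 0, 0], [0, 0, 0], 0.085],
  [[0, 0, 0], [0, 0, 0], 0.085],
  [[0, 0, 0], [0, 0, 0], 0.085],
])

```text
time_s: 2.15
ee_pos: [0.5392, 0.0638, 0.3229]
eef_rot: [[0.113, 0.994, -0.001], [0.994, -0.113, -0.0], [-0.0, -0.001, -1.0]]
contact_force: [-0.1, -1.1, 0.1]
grip_width: 0.0848
grip_force: 0.0
```

```bash
python3 - <<'E'
from h import *
im,st=look("wrist","w1");print(st["time_s"],st["ee_pos"],st["eef_rot"].round(3).tolist())
print(proj("wrist",[[.604,.036,.13],[.546,.04,.15],[.525,.185,.003]],st).round())
E
```

```text
2.15 [0.53922219 0.06375118 0.32291488] [[0.113, 0.994, -0.001], [0.994, -0.113, -0.0], [-0.0, -0.001, -1.0]]
[[398. 236.]
 [334. 246.]
 [299.  89.]]
```

View pics/w1.png

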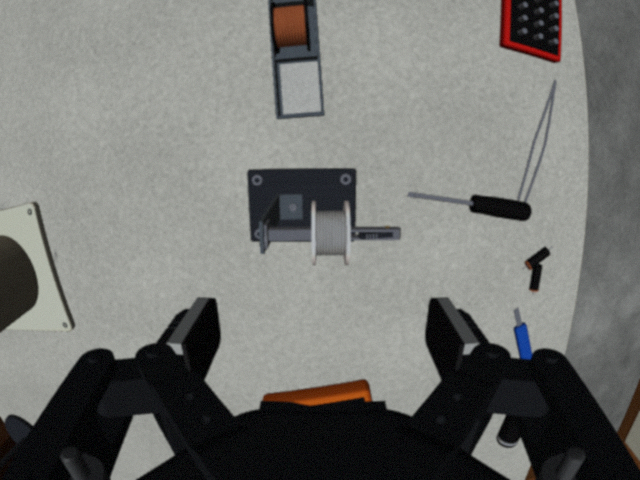

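The wrist view shows the hook arm running right to its tip at (400,233). The reel's flanges are at columns 313 and 349, the keeper is near (365–390,235), and the empty bay with its white liner is centred at (301,88). I'll zoom in to measure.

```bash
python3 - <<'E'
from h import *
im,st=load("w1")
c=im[190:280,245:405]; cv2.imwrite("pics/w1c.png",cv2.resize(c,None,fx=5,fy=5,interpolation=cv2.INTER_CUBIC))
# bay liner
h=im[55:120,270:330].min(2); m=np.zeros(im.shape[:2],np.uint8); m[55:120,270:330]=(h>150)
for k in cv2.findContours(m,cv2.RETR_EXTERNAL,cv2.CHAIN_APPROX_NONE)[0]:
    if cv2.contourArea(k)>300:
        P=plane("wrist",k[:,0,:],.003,st)[:,:2].astype(np.float32)
        r=cv2.minAreaRect(P*1000); print("liner",r)
# arm edges: rows by column, intensity profile
g=cv2.cvtColor(im,cv2.COLOR_BGR2GRAY)
for u in (290,300,356,396): print(u,g[222:248,u].tolist())
print(g[222,300:410].tolist());print(g[234,350:410].tolist())
E
```

```text
liner ((526.60205078125, 187.18382263183594), (58.34156036376953, 41.72256851196289), 87.20938873291016)
290 [39, 32, 36, 37, 45, 51, 58, 69, 87, 92, 97, 96, 95, 99, 92, 96, 95, 94, 87, 105, 145, 162, 168, 167, 160, 166]
300 [36, 33, 37, 35, 43, 46, 60, 77, 86, 94, 97, 96, 100, 95, 99, 91, 95, 86, 75, 96, 133, 156, 160, 162, 162, 161]
356 [134, 141, 138, 127, 103, 74, 60, 77, 90, 105, 117, 115, 94, 76, 64, 71, 91, 108, 132, 158, 163, 166, 161, 160, 161, 161]
396 [155, 155, 158, 149, 122, 80, 69, 77, 97, 96, 93, 93, 97, 95, 91, 95, 102, 119, 141, 157, 154, 162, 158, 155, 160, 162]
[36, 30, 35, 38, 34, 40, 40, 40, 39, 41, 72, 123, 167, 184, 172, 143, 119, 120, 124, 121, 122, 131, 125, 125, 131, 123, 128, 124, 122, 126, 129, 124, 125, 129, 126, 126, 132, 129, 123, 127, 126, 123, 117, 124, 113, 125, 149, 168, 170, 157, 106, 61, 35, 37, 58, 101, 134, 158, 163, 157, 161, 159, 162, 158, 159, 162, 159, 158, 158, 159, 153, 154, 153, 153, 152, 149, 153, 158, 157, 158, 159, 158, 161, 155, 161, 161, 163, 164, 165, 164, 164, 160, 156, 158, 161, 158, 155, 155, 160, 159, 160, 162, 162, 160, 166, 162, 168, 163, 162, 161]
[134, 82, 51, 44, 58, 77, 94, 93, 69, 43, 29, 33, 30, 23, 32, 39, 55, 56, 50, 59, 53, 54, 58, 64, 58, 54, 64, 52, 43, 38, 33, 42, 34, 36, 36, 35, 35, 34, 34, 36, 38, 42, 59, 82, 96, 95, 97, 97, 90, 89, 104, 139, 152, 160, 156, 161, 161, 160, 162, 161]
```

View pics/w1c.png

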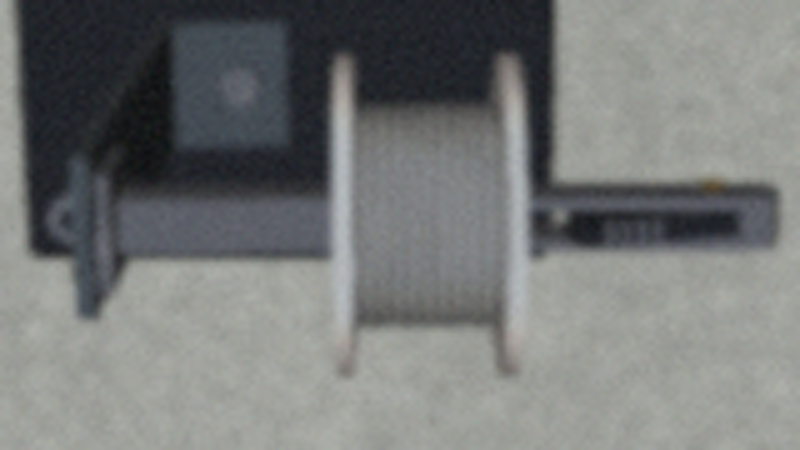

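```bash
python3 - <<'E'
from h import *
im,st=load("w1")
a=plane("wrist",[[290,235],[300,234.8],[396,234.4],[400.6,234.3]],.13,st)[:,:2];print("armline",a.round(4).tolist())
d=a[3]-a[0];print("yaw",np.degrees(np.arctan2(d[1],d[0])))
print("keeperend z137",plane("wrist",[359,234.5],.137,st).round(4))
print("flange faces z.153",plane("wrist",[[310.7,234],[350.3,234]],.153,st).round(4).tolist())
print("rim ends z.124",plane("wrist",[[311,203],[350.5,203],[312,264],[349,264]],.124,st).round(4).tolist())
# screws/foot corners
print("foot",plane("wrist",[[248,170.5],[355,169.5],[251,241]],.01,st).round(4).tolist())
b=np.array([.5266,.1872])
E
```

```text
armline [[0.5086, 0.0477], [0.5174, 0.0469], [0.602, 0.0377], [0.6062, 0.0373]]
yaw -6.103573012311705
keeperend z137 [[0.5685 0.0435 0.137 ]]
flange faces z.153 [[0.5284, 0.0533, 0.153], [0.5604, 0.0497, 0.153]]
rim ends z.124 [[0.5301, 0.0729, 0.124], [0.5645, 0.069, 0.124], [0.524, 0.0162, 0.124], [0.5578, 0.0123, 0.124]]
foot [[0.4543, 0.0977, 0.01], [0.5795, 0.0837, 0.01], [0.444, 0.0109, 0.01]]
```

Request:
step_arm([
  [[0.001, -0.004, -0.02], [0, 0, 0.0015], 0.044],
  [[0.001, -0.004, -0.02], [0, 0, 0.0015], 0.044],
  [[0.001, -0.004, -0.02], [0, 0, 0.0015], 0.044],
  [[0.001, -0.004, -0.02], [0, 0, 0.0015], 0.044],
  [[0.001, -0.004, -0.02], [0, 0, 0], 0.044],
  [[0, 0, 0], [0, 0, 0], 0.044],
  [[0, 0, 0], [0, 0, 0], 0.044],
  [[0, 0, 0], [0, 0, 0], 0.044],
])

```text
time_s: 2.87
ee_pos: [0.5454, 0.0441, 0.2244]
eef_rot: [[0.107, 0.994, 0.001], [0.994, -0.107, 0.0], [0.0, 0.001, -1.0]]
contact_force: [0.0, -0.5, -0.3]
grip_width: 0.0437
grip_force: 0.0
```

```bash
python3 - <<'E'
from h import *
im,st=look("wrist","w2");print(st["time_s"],st["ee_pos"],st["grip_width"],st["contact_force"])
w=st["grip_width"]/2
tw=lambda p:(np.atleast_2d(p)@st["eef_rot"].T+st["ee_pos"])
for z in (.009,.022,.03): print(z,proj("wrist",tw([[.011,-w,z],[.011,w,z]]),st).round(1).tolist())
u=np.array([.9943,-.1066,0])
root=np.array([.6062,.0373,.13])-.128*u
print("keeper,flange",proj("wrist",[root+.089*u+[0,0,.007],root+.128*u],st).round(1).tolist())
E
```

```text
2.8667 [0.54536292 0.04412345 0.22436502] 0.04370071759850653 [ 0.00798477 -0.48085392 -0.31420171]
0.009 [[265.5, 296.8], [378.3, 296.8]]
0.022 [[269.8, 283.2], [374.1, 283.2]]
0.03 [[272.2, 275.8], [371.7, 275.7]]
keeper,flange [[359.4, 255.5], [420.1, 251.3]]
```

View pics/w2.png

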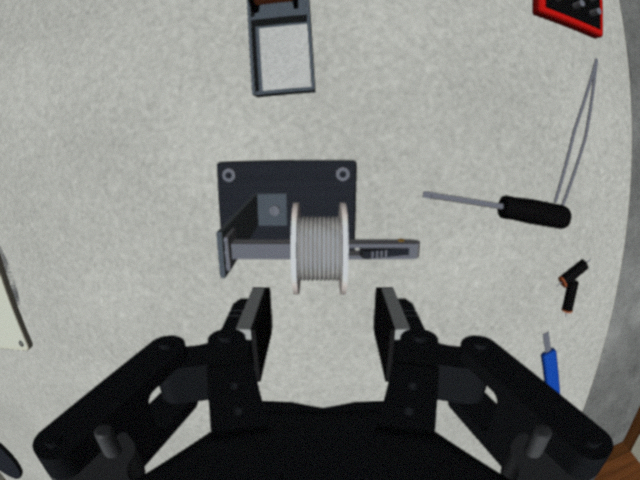

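The wrist view shows the jaws straddling the reel: fingertips at (271,288) and (376,288), so the tips are about 17.5 mm ahead of the TCP at this opening. The flanges are at columns 290 and 350, centred to within 1 mm. I'll descend until the tips are above keeper height.

Request:
step_arm([
  [[0, 0, -0.015], [0, 0, 0], 0.044],
  [[-0.001, 0.001, -0.015], [0, 0, 0], 0.044],
  [[0, 0, -0.015], [0, 0, 0], 0.044],
  [[0, 0, -0.01], [0, 0, 0], 0.044],
  [[0, 0, -0.008], [0, 0, 0], 0.044],
  [[0, 0, 0], [0, 0, 0], 0.044],
  [[0, 0, 0], [0, 0, 0], 0.044],
], squeeze=20)

```text
time_s: 3.5
ee_pos: [0.5442, 0.0457, 0.1607]
eef_rot: [[0.106, 0.994, 0.0], [0.994, -0.106, 0.0], [0.0, 0.0, -1.0]]
contact_force: [-0.3, -0.7, 0.7]
grip_width: 0.0442
grip_force: 0.0
```

```bash
python3 - <<'E'
from h import *
im,st=look("wrist","w3");print(st["time_s"],st["ee_pos"],st["grip_width"],st["contact_force"])
s=get_image("side");cv2.imwrite("pics/s3.png",s)
a=cv2.resize(im[180:330,220:440],(800,545),interpolation=cv2.INTER_CUBIC)
cv2.imwrite("pics/c3.png",a)
E
```

```text
3.5 [0.54422556 0.04565364 0.16067102] 0.044199456903136904 [-0.2878128  -0.71918428  0.68142005]
```

View pics/c3.png

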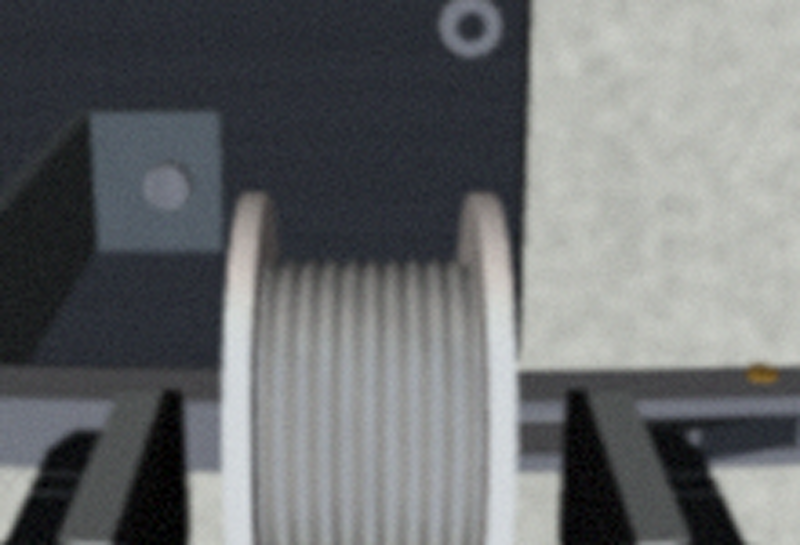

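The jaws straddle the reel evenly: in the crop there are gaps of about 40 px on the left and 48 px on the right, with the tips still above the arm. I'll close lightly and slide the reel up to the keeper.

Request:
step_arm([
  [[0, 0, 0], [0, 0, 0], 0.03],
  [[0, 0, 0], [0, 0, 0], 0.03],
  [[0, 0, 0], [0, 0, 0], 0.03],
  [[0, 0, 0], [0, 0, 0], 0.03],
  [[0, 0, 0], [0, 0, 0], 0.03],
], squeeze=20)

```text
time_s: 4.02
ee_pos: [0.5445, 0.0456, 0.1608]
eef_rot: [[0.106, 0.994, 0.001], [0.994, -0.106, 0.0], [0.0, 0.001, -1.0]]
contact_force: [0.4, -0.4, 4.3]
grip_width: 0.0315
grip_force: 23.0
```

Request:
step_arm([
  [[0.001, -0.0001, 0], [0, 0, 0], 0.03],
  [[0.001, -0.0001, 0], [0, 0, 0], 0.03],
  [[0.001, -0.0001, 0], [0, 0, 0], 0.03],
  [[0.001, -0.0001, 0], [0, 0, 0], 0.03],
  [[0.001, -0.0001, 0], [0, 0, 0], 0.03],
  [[0, 0, 0], [0, 0, 0], 0.03],
])

```text
time_s: 4.52
ee_pos: [0.5487, 0.0451, 0.1604]
eef_rot: [[0.106, 0.994, -0.001], [0.994, -0.106, 0.0], [0.0, -0.001, -1.0]]
contact_force: [-0.9, 0.1, 5.9]
grip_width: 0.0313
grip_force: 23.2
```

Request:
step_arm([
  [[0.0005, 0, 0], [0, 0, 0], 0.03],
  [[0.0005, 0, 0], [0, 0, 0], 0.03],
  [[0, 0, 0], [0, 0, 0], 0.03],
])

```text
time_s: 4.77
ee_pos: [0.5496, 0.0451, 0.1603]
eef_rot: [[0.106, 0.994, -0.001], [0.994, -0.106, 0.0], [-0.0, -0.001, -1.0]]
contact_force: [-1.7, -0.2, 4.7]
grip_width: 0.0316
grip_force: 23.2
```

Request:
step_arm([
  [[0.0005, 0, 0], [0, 0, 0], 0.03],
  [[0.0005, -0.0002, 0], [0, 0, 0], 0.03],
  [[0, 0, 0], [0, 0, 0], 0.03],
  [[0, 0, 0], [0, 0, 0], 0.03],
])

```text
time_s: 5.1
ee_pos: [0.5506, 0.0449, 0.1603]
eef_rot: [[0.106, 0.994, -0.001], [0.994, -0.106, 0.0], [-0.0, -0.001, -1.0]]
contact_force: [-2.3, 0.7, 5.4]
grip_width: 0.0312
grip_force: 23.2
```

Request:
step_arm([
  [[0, 0, 0], [0, 0, 0], 0.036],
  [[0, 0, 0], [0, 0, 0], 0.036],
  [[0, 0, 0], [0, 0, 0], 0.036],
  [[0, 0, 0], [0, 0, 0], 0.036],
])

```text
time_s: 5.43
ee_pos: [0.5509, 0.0448, 0.1601]
eef_rot: [[0.106, 0.994, -0.0], [0.994, -0.106, -0.0], [-0.0, -0.0, -1.0]]
contact_force: [-0.5, 0.6, -0.0]
grip_width: 0.0359
grip_force: 0.0
```

Request:
step_arm([
  [[0, 0, -0.001], [0, 0, 0], 0.036],
  [[0, 0, -0.001], [0, 0, 0], 0.036],
  [[0, 0, 0], [0, 0, 0], 0.036],
  [[0, 0, 0], [0, 0, 0], 0.036],
])

```text
time_s: 5.77
ee_pos: [0.5509, 0.0449, 0.1582]
eef_rot: [[0.106, 0.994, -0.0], [0.994, -0.106, -0.0], [-0.0, -0.0, -1.0]]
contact_force: [0.0, -0.2, -1.4]
grip_width: 0.0356
grip_force: 0.0
```

```bash
python3 - <<'E'
from h import *
im,st=look("wrist","w4");print(st["time_s"],st["ee_pos"],st["grip_width"],st["contact_force"],st["wrist_torque"])
cv2.imwrite("pics/s4.png",get_image("side"))
s=cv2.imread("pics/s4.png")[225:300,290:390];s=cv2.resize(s,(640,480),interpolation=cv2.INTER_CUBIC)
a=cv2.resize(im[215:315,250:420],(640,376),interpolation=cv2.INTER_CUBIC)
cv2.imwrite("pics/c4.png",cv2.resize(np.vstack([a,s]),None,fx=.7,fy=.7))
E
```

```text
5.7667 [0.55089856 0.0448668  0.15819363] 0.03563663732950339 [ 0.02995243 -0.20850335 -1.37567665] [-0.05428806 -0.03040808 -0.0030158 ]
```

View pics/c4.png

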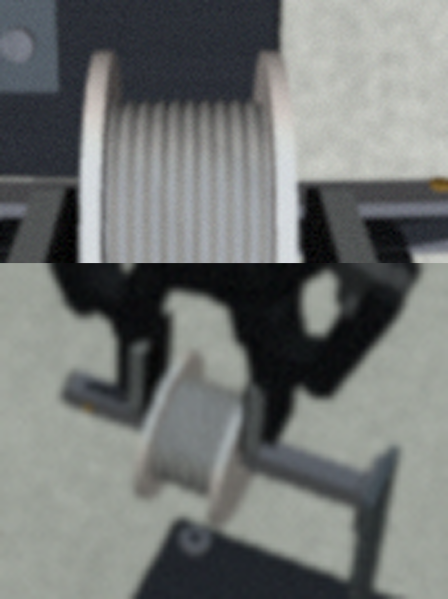

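The reel sits against the keeper's position, between fingers whose tips are just above the arm and keeper. The side crop confirms both fingers are over the bar. Now I'll lower to press the keeper.

Request:
step_arm([
  [[0, 0, -0.001], [0, 0, 0], 0.0345],
  [[0, 0, -0.001], [0, 0, 0], 0.0345],
  [[0, 0, 0], [0, 0, 0], 0.0345],
  [[0, 0, 0], [0, 0, 0], 0.0345],
])

```text
time_s: 6.2
ee_pos: [0.5512, 0.0449, 0.1564]
eef_rot: [[0.106, 0.994, 0.0], [0.994, -0.106, -0.0], [0.0, 0.0, -1.0]]
contact_force: [-0.2, 0.2, 1.0]
grip_width: 0.0343
grip_force: 0.7
```

Request:
step_arm([
  [[0, 0, -0.001], [0, 0, 0], 0.0345],
  [[0, 0, -0.0005], [0, 0, 0], 0.0345],
  [[0, 0, 0], [0, 0, 0], 0.0345],
  [[0, 0, 0], [0, 0, 0], 0.0345],
])

```text
time_s: 6.53
ee_pos: [0.5512, 0.0449, 0.1551]
eef_rot: [[0.106, 0.994, 0.001], [0.994, -0.106, 0.0], [0.0, 0.001, -1.0]]
contact_force: [0.1, -0.2, 3.9]
grip_width: 0.0344
grip_force: 2.1
```

Request:
step_arm([
  [[0, 0, -0.001], [0, 0, 0], 0.0345],
  [[0, 0, 0], [0, 0, 0], 0.0345],
  [[0, 0, 0], [0, 0, 0], 0.0345],
])

```text
time_s: 6.78
ee_pos: [0.5508, 0.0449, 0.1538]
eef_rot: [[0.106, 0.994, -0.0], [0.994, -0.106, 0.0], [0.0, -0.0, -1.0]]
contact_force: [-0.5, 1.4, 4.3]
grip_width: 0.0343
grip_force: 2.5
```

Request:
step_arm([
  [[0, 0, -0.001], [0, 0, 0], 0.0345],
  [[0, 0, -0.001], [0, 0, 0], 0.0345],
  [[0, 0, 0], [0, 0, 0], 0.0345],
  [[0, 0, 0], [0, 0, 0], 0.0345],
])

```text
time_s: 7.12
ee_pos: [0.5505, 0.0449, 0.1517]
eef_rot: [[0.106, 0.994, -0.001], [0.994, -0.106, 0.0], [-0.0, -0.001, -1.0]]
contact_force: [-1.9, 0.7, 5.7]
grip_width: 0.035
grip_force: 3.0
```

Request:
step_arm([
  [[0, 0, -0.001], [0, 0, 0], 0.0345],
  [[0, 0, -0.001], [0, 0, 0], 0.0345],
  [[0, 0, 0], [0, 0, 0], 0.0345],
  [[0, 0, 0], [0, 0, 0], 0.0345],
])

```text
time_s: 7.45
ee_pos: [0.5506, 0.0449, 0.1498]
eef_rot: [[0.106, 0.994, -0.001], [0.994, -0.106, 0.0], [-0.0, -0.001, -1.0]]
contact_force: [-1.8, 1.3, 6.8]
grip_width: 0.0348
grip_force: 3.3
```

Request:
step_arm([
  [[0, 0, -0.001], [0, 0, 0], 0.0345],
  [[0, 0, 0], [0, 0, 0], 0.0345],
  [[0, 0, 0], [0, 0, 0], 0.0345],
])

```text
time_s: 7.7
ee_pos: [0.5507, 0.0449, 0.1492]
eef_rot: [[0.106, 0.994, -0.001], [0.994, -0.106, 0.0], [-0.0, -0.001, -1.0]]
contact_force: [-2.4, 0.4, 9.5]
grip_width: 0.0346
grip_force: 4.8
```

Request:
step_arm([
  [[0, 0, 0.0005], [0, 0, 0], 0.033],
  [[0, 0, 0.0005], [0, 0, 0], 0.031],
  [[0, 0, 0], [0, 0, 0], 0.03],
  [[0, 0, 0], [0, 0, 0], 0.03],
  [[0, 0, 0], [0, 0, 0], 0.03],
], squeeze=20)

```text
time_s: 8.12
ee_pos: [0.5513, 0.0449, 0.1501]
eef_rot: [[0.106, 0.994, 0.001], [0.994, -0.106, -0.0], [0.0, 0.001, -1.0]]
contact_force: [-0.7, 0.2, 5.8]
grip_width: 0.0313
grip_force: 22.6
```

```bash
python3 - <<'E'
from h import *
for _ in range(1):
    im,st=look("wrist","w5");print(st["time_s"],st["ee_pos"],st["contact_force"],st["wrist_torque"],st["grip_force"])
E
```

```text
8.1167 [0.55129551 0.04490492 0.150085  ] [-0.742345    0.21363973  5.78771356] [-0.02532862 -0.06071456  0.01827086] 22.632866616913816
```

Request:
step_arm([
  [[0, 0, -0.0005], [0, 0, 0], 0.03],
  [[0.0005, 0, 0], [0, 0, 0], 0.03],
  [[0.001, -0.0001, 0], [0, 0, 0], 0.03],
  [[0.001, -0.0001, 0], [0, 0, 0], 0.03],
  [[0, 0, 0], [0, 0, 0], 0.03],
])

```text
time_s: 8.58
ee_pos: [0.5529, 0.0447, 0.1495]
eef_rot: [[0.106, 0.994, -0.001], [0.994, -0.106, 0.0], [-0.0, -0.001, -1.0]]
contact_force: [-3.7, 0.2, 8.6]
grip_width: 0.0319
grip_force: 24.8
```

Request:
step_arm([
  [[0.001, -0.0001, 0], [0, 0, 0], 0.03],
  [[0.001, -0.0001, 0], [0, 0, 0], 0.03],
  [[0, 0, 0], [0, 0, 0], 0.03],
])

```text
time_s: 8.83
ee_pos: [0.5552, 0.0445, 0.1495]
eef_rot: [[0.106, 0.994, -0.001], [0.994, -0.106, 0.0], [-0.0, -0.001, -1.0]]
contact_force: [-3.3, 0.1, 7.7]
grip_width: 0.0322
grip_force: 22.9
```

Request:
step_arm([
  [[0.001, -0.0001, 0], [0, 0, 0], 0.03],
  [[0.001, -0.0001, 0], [0, 0, 0], 0.03],
  [[0.001, -0.0001, 0], [0, 0, 0], 0.03],
  [[0, 0, 0], [0, 0, 0], 0.03],
])

```text
time_s: 9.17
ee_pos: [0.5583, 0.0442, 0.1495]
eef_rot: [[0.106, 0.994, -0.001], [0.994, -0.106, -0.0], [-0.0, -0.001, -1.0]]
contact_force: [-2.0, 0.4, 7.3]
grip_width: 0.0317
grip_force: 20.0
```

Request:
step_arm([
  [[0.001, -0.0001, 0], [0, 0, 0], 0.03],
  [[0.001, -0.0001, 0], [0, 0, 0], 0.03],
  [[0.001, -0.0001, 0], [0, 0, 0], 0.03],
  [[0.001, -0.0001, 0], [0, 0, 0], 0.03],
  [[0, 0, 0], [0, 0, 0], 0.03],
])

```text
time_s: 9.58
ee_pos: [0.5622, 0.0438, 0.1494]
eef_rot: [[0.106, 0.994, -0.001], [0.994, -0.106, -0.0], [-0.0, -0.001, -1.0]]
contact_force: [-2.1, 0.1, 6.6]
grip_width: 0.0318
grip_force: 19.4
```

```bash
python3 - <<'E'
from h import *
im,st=look("wrist","w6");print(st["time_s"],st["ee_pos"],st["contact_force"],st["grip_force"])
cv2.imwrite("pics/s6.png",get_image("side"))
s=cv2.imread("pics/s6.png")[225:300,290:390];s=cv2.resize(s,(640,480),interpolation=cv2.INTER_CUBIC)
a=cv2.resize(im[185:315,220:420],(640,416),interpolation=cv2.INTER_CUBIC)
cv2.imwrite("pics/c6.png",cv2.resize(np.vstack([a,s]),None,fx=.66,fy=.66))
E
```

```text
9.5833 [0.56220854 0.04377126 0.14941195] [-2.09752818  0.07054797  6.58056655] 19.4250052026473
```

View pics/c6.png

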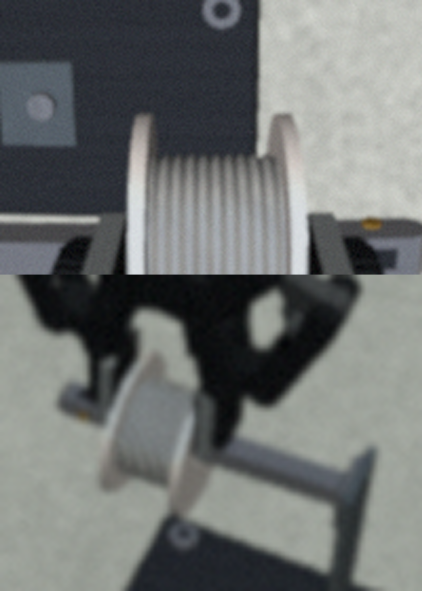

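The reel moved with the gripper, and its outer flange is now about 11 mm past the keeper end (side crop: flange near the arm tip, inner finger behind it). I'll release, go up, and regrip higher.

Request:
step_arm([
  [[0, 0, 0], [0, 0, 0], 0.038],
  [[0, 0, 0], [0, 0, 0], 0.038],
  [[0, 0, 0.003], [0, 0, 0], 0.038],
  [[0, 0, 0.004], [0, 0, 0], 0.038],
  [[0, 0, 0.0035], [0, 0, 0], 0.038],
  [[0, 0, 0], [0, 0, 0], 0.038],
  [[0, 0, 0], [0, 0, 0], 0.038],
])

```text
time_s: 10.27
ee_pos: [0.5625, 0.0438, 0.1599]
eef_rot: [[0.106, 0.994, 0.0], [0.994, -0.106, 0.0], [0.0, 0.0, -1.0]]
contact_force: [0.5, -0.1, 0.4]
grip_width: 0.0377
grip_force: 0.0
```

Request:
step_arm([
  [[0, 0, 0], [0, 0, 0], 0.034],
  [[0, 0, 0.0005], [0, 0, 0], 0.03],
  [[0, 0, 0.0005], [0, 0, 0], 0.03],
  [[0, 0, 0], [0, 0, 0], 0.03],
  [[0, 0, 0], [0, 0, 0], 0.03],
  [[0, 0, 0], [0, 0, 0], 0.03],
], squeeze=40)

```text
time_s: 10.77
ee_pos: [0.5621, 0.0438, 0.1606]
eef_rot: [[0.106, 0.994, -0.001], [0.994, -0.106, -0.0], [-0.0, -0.001, -1.0]]
contact_force: [-0.8, 0.2, 0.0]
grip_width: 0.0314
grip_force: 39.1
```

Request:
step_arm([
  [[0, 0, 0.0005], [0, 0, 0], 0.03],
  [[0, 0, 0.0003], [0, 0, 0], 0.03],
  [[0, 0, 0], [0, 0, 0], 0.03],
  [[0, 0, 0], [0, 0, 0], 0.03],
])

```text
time_s: 11.1
ee_pos: [0.5622, 0.0438, 0.1614]
eef_rot: [[0.106, 0.994, -0.001], [0.994, -0.106, -0.0], [-0.0, -0.001, -1.0]]
contact_force: [-1.7, -0.2, -0.6]
grip_width: 0.0313
grip_force: 39.1
```

Request:
step_arm([
  [[0.001, -0.0001, 0], [0, 0, 0], 0.03],
  [[0.001, -0.0001, 0], [0, 0, 0], 0.03],
  [[0.001, -0.0001, 0], [0, 0, 0], 0.03],
  [[0.001, -0.0001, 0], [0, 0, 0], 0.03],
  [[0.001, -0.0001, 0], [0, 0, 0], 0.03],
])

```text
time_s: 11.52
ee_pos: [0.5672, 0.0433, 0.1614]
eef_rot: [[0.106, 0.994, -0.001], [0.994, -0.106, -0.0], [-0.0, -0.001, -1.0]]
contact_force: [-4.2, 0.1, -1.1]
grip_width: 0.0311
grip_force: 39.0
```

Request:
step_arm([
  [[0.001, -0.0001, 0], [0, 0, 0], 0.03],
  [[0.001, -0.0001, 0], [0, 0, 0], 0.03],
  [[0.001, -0.0001, 0], [0, 0, 0], 0.03],
  [[0.001, -0.0001, 0], [0, 0, 0], 0.03],
  [[0.001, -0.0001, 0], [0, 0, 0], 0.03],
])

```text
time_s: 11.93
ee_pos: [0.5725, 0.0427, 0.1616]
eef_rot: [[0.106, 0.994, -0.0], [0.994, -0.106, -0.0], [-0.0, -0.0, -1.0]]
contact_force: [-4.0, -0.7, -0.3]
grip_width: 0.0312
grip_force: 39.0
```

Request:
step_arm([
  [[0.001, -0.0001, 0], [0, 0, 0], 0.03],
  [[0.001, -0.0001, 0], [0, 0, 0], 0.03],
  [[0.001, -0.0001, 0], [0, 0, 0], 0.03],
  [[0.001, -0.0001, 0], [0, 0, 0], 0.03],
  [[0.001, -0.0001, 0], [0, 0, 0], 0.03],
])

```text
time_s: 12.35
ee_pos: [0.5776, 0.0423, 0.1616]
eef_rot: [[0.106, 0.994, -0.0], [0.994, -0.106, -0.0], [-0.0, -0.0, -1.0]]
contact_force: [-4.7, -0.2, -1.3]
grip_width: 0.0313
grip_force: 39.0
```

Request:
step_arm([
  [[0.001, -0.0001, 0], [0, 0, 0], 0.03],
  [[0.001, -0.0001, 0], [0, 0, 0], 0.03],
  [[0.001, -0.0001, 0], [0, 0, 0], 0.03],
  [[0.001, -0.0001, 0], [0, 0, 0], 0.03],
  [[0.001, -0.0001, 0], [0, 0, 0], 0.03],
  [[0.001, -0.0001, 0], [0, 0, 0], 0.03],
  [[0.001, -0.0001, 0], [0, 0, 0], 0.03],
  [[0.001, -0.0001, 0], [0, 0, 0], 0.03],
  [[0, 0, 0], [0, 0, 0], 0.03],
])

```text
time_s: 13.1
ee_pos: [0.5865, 0.0414, 0.1619]
eef_rot: [[0.106, 0.994, 0.002], [0.994, -0.106, -0.0], [0.0, 0.002, -1.0]]
contact_force: [-1.3, -1.0, -1.3]
grip_width: 0.0308
grip_force: 39.1
```

Request:
step_arm([
  [[0.001, -0.0001, 0], [0, 0, 0], 0.03],
  [[0.001, -0.0001, 0], [0, 0, 0], 0.03],
  [[0.001, -0.0001, 0], [0, 0, 0], 0.03],
  [[0.001, -0.0001, 0], [0, 0, 0], 0.03],
  [[0.001, -0.0001, 0], [0, 0, 0], 0.03],
  [[0.001, -0.0001, 0], [0, 0, 0], 0.03],
])

```text
time_s: 13.6
ee_pos: [0.5918, 0.0408, 0.1617]
eef_rot: [[0.106, 0.994, 0.0], [0.994, -0.106, -0.0], [0.0, 0.0, -1.0]]
contact_force: [-1.7, -1.6, -0.3]
grip_width: 0.0311
grip_force: 39.2
```

Past the keeper; drag has dropped. Now I'll continue off the tip.

Request:
step_arm([
  [[0.0015, -0.0002, 0], [0, 0, 0], 0.03],
  [[0.002, -0.0002, 0], [0, 0, 0], 0.03],
  [[0.002, -0.0002, 0], [0, 0, 0], 0.03],
  [[0.002, -0.0002, 0], [0, 0, 0], 0.03],
  [[0.002, -0.0002, 0], [0, 0, 0], 0.03],
  [[0.002, -0.0002, 0], [0, 0, 0], 0.03],
  [[0.002, -0.0002, 0], [0, 0, 0], 0.03],
])

```text
time_s: 14.18
ee_pos: [0.6052, 0.0396, 0.1615]
eef_rot: [[0.106, 0.994, 0.0], [0.994, -0.106, 0.0], [0.0, 0.0, -1.0]]
contact_force: [0.2, -0.3, -2.1]
grip_width: 0.0312
grip_force: 39.7
```

Request:
step_arm([
  [[0.002, -0.0002, 0], [0, 0, 0], 0.03],
  [[0.002, -0.0002, 0], [0, 0, 0], 0.03],
  [[0.002, -0.0002, 0], [0, 0, 0], 0.03],
  [[0.002, -0.0002, 0], [0, 0, 0], 0.03],
  [[0.002, -0.0002, 0], [0, 0, 0], 0.03],
  [[0.002, -0.0002, 0], [0, 0, 0], 0.03],
  [[0.002, -0.0002, 0], [0, 0, 0], 0.03],
  [[0.002, -0.0002, 0], [0, 0, 0], 0.03],
])

```text
time_s: 14.85
ee_pos: [0.6212, 0.0379, 0.1616]
eef_rot: [[0.106, 0.994, 0.0], [0.994, -0.106, 0.0], [0.0, 0.0, -1.0]]
contact_force: [0.3, 0.4, -2.9]
grip_width: 0.0312
grip_force: 39.7
```

Request:
step_arm([
  [[0.003, -0.0003, 0], [0, 0, 0], 0.03],
  [[0.004, -0.0004, 0], [0, 0, 0], 0.03],
  [[0.005, -0.0005, 0], [0, 0, 0], 0.03],
  [[0.004, -0.0004, 0], [0, 0, 0], 0.03],
  [[0, 0, 0], [0, 0, 0], 0.03],
  [[0, 0, 0], [0, 0, 0], 0.03],
])

```text
time_s: 15.35
ee_pos: [0.6372, 0.0362, 0.1615]
eef_rot: [[0.106, 0.994, -0.0], [0.994, -0.106, -0.0], [-0.0, -0.0, -1.0]]
contact_force: [0.6, 0.5, -3.2]
grip_width: 0.0313
grip_force: 39.8
```

```bash
python3 - <<'E'
from h import *
im,st=look("wrist","w7");print(st["time_s"],st["ee_pos"],st["contact_force"],st["grip_force"],st["grip_width"])
cv2.imwrite("pics/s7.png",get_image("side"))
s=cv2.imread("pics/s7.png")[215:305,260:380];s=cv2.resize(s,(640,480),interpolation=cv2.INTER_CUBIC)
a=cv2.resize(im[130:330,160:420],(640,492),interpolation=cv2.INTER_CUBIC)
cv2.imwrite("pics/c7.png",cv2.resize(np.vstack([a,s]),None,fx=.61,fy=.61))
E
```

```text
15.35 [0.6372137  0.03622644 0.16152616] [ 0.58887537  0.51071185 -3.23641752] 39.762152052244346 0.031257270970327024
```

View pics/c7.png

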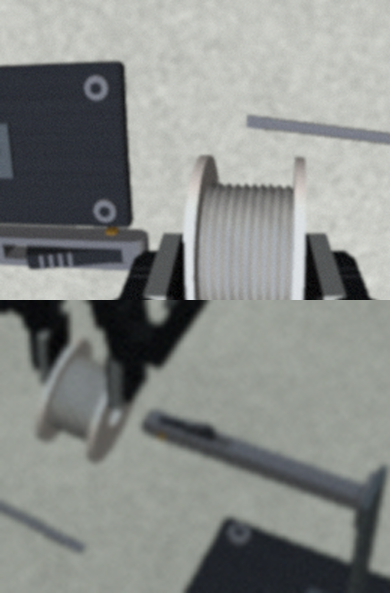

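The reel is clear of the hook and held level between the fingers; the keeper is up again and the hook is undisturbed. Next I'll carry it to above the bay.

Request:
step_arm([
  [[0, 0.02, 0.002], [0, 0, 0.015], 0.03],
  [[0, 0.03, 0.002], [0, 0, 0.015], 0.03],
  [[0, 0.03, 0.002], [0, 0, 0.015], 0.03],
  [[0, 0.03, 0], [0, 0, 0.015], 0.03],
  [[-0.02, 0.02, 0], [0, 0, 0], 0.03],
  [[-0.025, 0.01, 0], [0, 0, 0], 0.03],
  [[-0.025, 0.01, 0], [0, 0, 0], 0.03],
  [[-0.025, 0, 0], [0, 0, 0], 0.03],
  [[-0.015, 0, 0], [0, 0, 0], 0.03],
])

```text
time_s: 16.2
ee_pos: [0.5238, 0.1867, 0.1673]
eef_rot: [[0.044, 0.999, -0.002], [0.999, -0.044, -0.001], [-0.001, -0.002, -1.0]]
contact_force: [-0.3, -0.4, -3.1]
grip_width: 0.0313
grip_force: 39.9
```

Request:
step_arm([
  [[0, 0, 0], [0, 0, 0], 0.03],
  [[0, 0, 0], [0, 0, 0], 0.03],
  [[0, 0, 0], [0, 0, 0], 0.03],
  [[0, 0, 0], [0, 0, 0], 0.03],
])

```text
time_s: 16.53
ee_pos: [0.5282, 0.1863, 0.1679]
eef_rot: [[0.046, 0.999, 0.001], [0.999, -0.046, 0.0], [0.0, 0.001, -1.0]]
contact_force: [0.3, -0.5, -3.5]
grip_width: 0.0315
grip_force: 40.0
```

```bash
python3 - <<'E'
from h import *
im,st=look("wrist","w8");print(st["time_s"],st["ee_pos"],st["contact_force"],st["eef_rot"][:,1])
cv2.imwrite("pics/t8.png",get_image("top"))
t=cv2.imread("pics/t8.png")[230:300,140:330];t=cv2.resize(t,(640,236),interpolation=cv2.INTER_CUBIC)
cv2.imwrite("pics/c8.png",np.vstack([im[120:470],t]))
E
```

```text
16.5333 [0.52816281 0.18633336 0.16794226] [ 0.33226897 -0.45584657 -3.46194749] [ 0.99892341 -0.04636962  0.00137437]
```

View pics/c8.png

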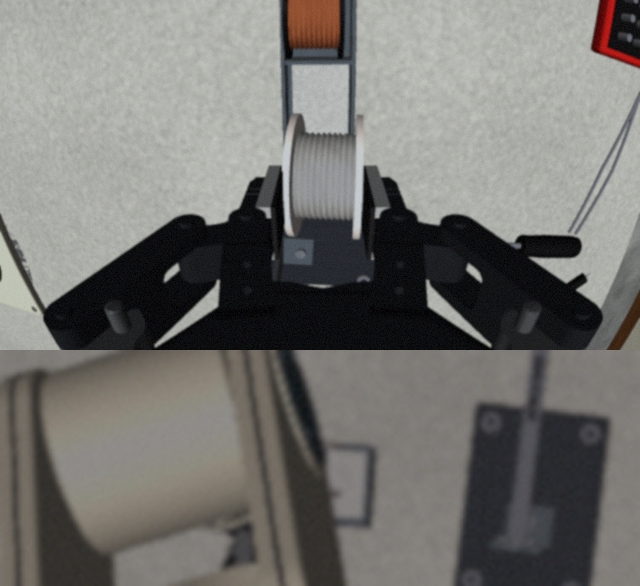

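Wrist view: the gripped reel has flanges at columns 294 and 360 and its rim spans rows 235–357. The bay lies below it, with the divider wall at row 180 and the side walls at columns 286 and 352. I'll compute the offset of the reel from the bay.

```bash
python3 - <<'E'
from h import *
from scipy.optimize import least_squares
im,st=load("w8");g=cv2.cvtColor(im,cv2.COLOR_BGR2GRAY)
print("col320 170:192",g[170:192,320].tolist())
print("row205 278:364",g[205,278:364].tolist())
for u in (293,360): print(u,g[228:244,u].tolist(),g[348:364,u].tolist())
w1,s1=load("w1"); 
for n,c,r in(("w2",283,(84,102)),("w1",300,(108,122))):
    i,s=load(n); gg=cv2.cvtColor(i,cv2.COLOR_BGR2GRAY); print(n,gg[r[0]:r[1],c].tolist())
# reel silhouette rows -> centre (lateral tool x, depth z)
R=st["eef_rot"];a=np.linspace(0,2*np.pi,721)
def ext(l,z,y):
    P=np.c_[l+.0297*np.cos(a),np.full(a.size,y),z+.0297*np.sin(a)]@R.T+st["ee_pos"]
    v=proj("wrist",P,st)[:,1];return np.array([v.min(),v.max()])
for y in(-.016,.016):
    print(y,least_squares(lambda p:ext(p[0],p[1],y)-[235,357],[0,.037]).x)
E
```

```text
col320 170:192 [82, 84, 82, 84, 87, 83, 65, 55, 52, 59, 63, 76, 83, 89, 125, 161, 179, 179, 179, 174, 178, 180]
row205 278:364 [178, 176, 168, 134, 100, 85, 79, 49, 40, 47, 66, 76, 88, 105, 140, 167, 174, 179, 181, 176, 180, 179, 178, 175, 175, 178, 179, 178, 181, 180, 186, 185, 189, 180, 180, 185, 187, 187, 186, 178, 181, 179, 179, 182, 181, 183, 183, 185, 184, 184, 178, 186, 185, 184, 187, 187, 184, 181, 177, 179, 177, 185, 184, 190, 189, 189, 186, 188, 186, 177, 146, 91, 58, 64, 83, 86, 94, 115, 157, 176, 180, 178, 179, 173, 170, 174]
293 [171, 170, 162, 159, 150, 124, 110, 108, 116, 125, 130, 134, 138, 143, 143, 146] [66, 70, 81, 91, 105, 115, 121, 115, 89, 63, 63, 77, 90, 84, 85, 82]
360 [173, 168, 172, 170, 171, 165, 144, 120, 107, 109, 117, 125, 129, 134, 143, 142] [150, 141, 133, 129, 120, 110, 96, 87, 84, 78, 61, 52, 44, 40, 44, 40]
w2 [184, 184, 187, 179, 153, 113, 87, 72, 54, 46, 74, 126, 158, 173, 175, 177, 180, 182]
w1 [166, 169, 166, 164, 145, 106, 78, 77, 75, 100, 136, 150, 156, 161]
-0.016 [-0.00527844  0.04311651]
0.016 [-0.00530347  0.04315446]
```

```bash
python3 - <<'E'
from h import *
i8,s8=load("w8");i2,s2=load("w2");i3,s3=load("w3");i1,s1=load("w1")
print("div w8",plane("wrist",[[320,180],[320,184.1]],.026,s8).round(4).tolist())
print("sidewalls w8 z26",plane("wrist",[[281,205],[284.6,205],[351.7,205],[355.5,205]],.026,s8).round(4).tolist())
print("end w2",plane("wrist",[[283,88.9],[283,91.6]],.026,s2).round(4).tolist())
print("liner near w2 / w8 far",plane("wrist",[283,88.4],.003,s2).round(4))
g3=cv2.cvtColor(i3,cv2.COLOR_BGR2GRAY)
for n,u in(("w3",274),("w3",368),("w2",285),("w2",355),("w2",415)):
    g=cv2.cvtColor(load(n)[0],cv2.COLOR_BGR2GRAY); r=280 if n=="w3" else 236
    print(n,u,g[r:r+32,u].tolist())
E
```

```text
div w8 [[0.5286, 0.2231, 0.026], [0.5284, 0.2202, 0.026]]
sidewalls w8 z26 [[0.4996, 0.2064, 0.026], [0.5022, 0.2063, 0.026], [0.5505, 0.204, 0.026], [0.5532, 0.2038, 0.026]]
end w2 [[0.5243, 0.1544, 0.026], [0.5241, 0.1521, 0.026]]
liner near w2 / w8 far [[0.5223 0.1575 0.003 ]]
w3 274 [45, 51, 68, 74, 69, 66, 72, 68, 66, 78, 90, 106, 115, 118, 118, 114, 115, 121, 117, 114, 119, 117, 118, 115, 118, 115, 115, 119, 120, 145, 175, 190]
w3 368 [184, 160, 107, 73, 68, 67, 72, 73, 70, 75, 88, 109, 111, 115, 117, 116, 90, 69, 73, 69, 70, 67, 68, 65, 80, 97, 113, 119, 125, 133, 165, 184]
w2 285 [42, 45, 45, 58, 58, 61, 67, 74, 94, 108, 105, 106, 110, 106, 110, 103, 107, 112, 111, 109, 106, 110, 123, 145, 171, 180, 178, 174, 177, 178, 180, 187]
w2 355 [141, 138, 121, 97, 71, 64, 66, 74, 94, 108, 111, 120, 132, 127, 97, 76, 65, 63, 72, 87, 103, 110, 117, 141, 173, 175, 182, 184, 186, 183, 186, 184]
w2 415 [175, 177, 170, 143, 97, 66, 66, 74, 99, 108, 108, 107, 109, 109, 109, 111, 110, 107, 109, 109, 109, 115, 136, 164, 175, 180, 182, 181, 180, 178, 177, 178]
```

```bash
python3 - <<'E'
from h import *
i8,s8=load("w8");i3,s3=load("w3")
print("arm w3",plane("wrist",[[274,299.6],[368,299.8]],.13,s3).round(4).tolist())
R=s8["eef_rot"];a=np.linspace(0,2*np.pi,721)
for z in(.035,.037,.040,.043):
  for l in(-.001,-.002,-.003,-.005):
    P=np.c_[l+.0297*np.cos(a),np.full(a.size,-.016),z+.0297*np.sin(a)]@R.T+s8["ee_pos"]
    v=proj("wrist",P,s8)[:,1];print(z,l,v.min().round(1),v.max().round(1))
E
```

```text
arm w3 [[0.5225, 0.0469, 0.13], [0.5649, 0.0423, 0.13]]
0.035 -0.001 231.2 359.7
0.035 -0.002 233.2 361.4
0.035 -0.003 235.3 363.2
0.035 -0.005 239.5 366.7
0.037 -0.001 230.0 357.1
0.037 -0.002 232.0 358.9
0.037 -0.003 234.1 360.6
0.037 -0.005 238.2 364.1
0.04 -0.001 228.2 353.4
0.04 -0.002 230.2 355.2
0.04 -0.003 232.3 356.9
0.04 -0.005 236.3 360.3
0.043 -0.001 226.5 349.8
0.043 -0.002 228.5 351.6
0.043 -0.003 230.5 353.3
0.043 -0.005 234.5 356.7
```

Request:
step_arm([
  [[-0.002, 0.0028, -0.01], [0, 0, 0], 0.03],
  [[0, 0, -0.015], [0, 0, 0], 0.03],
  [[0, 0, -0.015], [0, 0, 0], 0.03],
  [[0, 0, -0.015], [0, 0, 0], 0.03],
  [[0, 0, -0.01], [0, 0, 0], 0.03],
  [[0, 0, -0.005], [0, 0, 0], 0.03],
  [[0, 0, 0], [0, 0, 0], 0.03],
  [[0, 0, 0], [0, 0, 0], 0.03],
  [[0, 0, 0], [0, 0, 0], 0.03],
])

```text
time_s: 17.38
ee_pos: [0.5255, 0.1893, 0.0982]
eef_rot: [[0.046, 0.999, 0.001], [0.999, -0.046, 0.0], [0.0, 0.001, -1.0]]
contact_force: [-0.4, 0.2, -3.4]
grip_width: 0.0314
grip_force: 40.0
```

Request:
step_arm([
  [[0, 0, -0.003], [0, 0, 0], 0.03],
  [[0, 0, -0.003], [0, 0, 0], 0.03],
  [[0, 0, -0.003], [0, 0, 0], 0.03],
  [[0, 0, -0.003], [0, 0, 0], 0.03],
  [[0, 0, 0], [0, 0, 0], 0.03],
  [[0, 0, 0], [0, 0, 0], 0.03],
])

```text
time_s: 17.88
ee_pos: [0.5247, 0.189, 0.0853]
eef_rot: [[0.046, 0.999, -0.001], [0.999, -0.046, -0.0], [-0.0, -0.001, -1.0]]
contact_force: [-0.0, -0.2, -3.0]
grip_width: 0.0312
grip_force: 40.0
```

No wall contact so far. I'll take the rest slowly.

Request:
step_arm([
  [[0, 0, -0.002], [0, 0, 0], 0.03],
  [[0, 0, -0.002], [0, 0, 0], 0.03],
  [[0, 0, -0.002], [0, 0, 0], 0.03],
  [[0, 0, -0.002], [0, 0, 0], 0.03],
  [[0, 0, -0.002], [0, 0, 0], 0.03],
  [[0, 0, 0], [0, 0, 0], 0.03],
  [[0, 0, 0], [0, 0, 0], 0.03],
])

```text
time_s: 18.47
ee_pos: [0.5248, 0.1891, 0.0754]
eef_rot: [[0.046, 0.999, -0.0], [0.999, -0.046, -0.0], [-0.0, -0.0, -1.0]]
contact_force: [-0.7, 0.6, -2.7]
grip_width: 0.0314
grip_force: 40.0
```

Request:
step_arm([
  [[0, 0, -0.001], [0, 0, 0], 0.03],
  [[0, 0, -0.001], [0, 0, 0], 0.03],
  [[0, 0, -0.001], [0, 0, 0], 0.03],
  [[0, 0, 0], [0, 0, 0], 0.03],
  [[0, 0, 0], [0, 0, 0], 0.03],
])

```text
time_s: 18.88
ee_pos: [0.5249, 0.1891, 0.0725]
eef_rot: [[0.046, 0.999, -0.0], [0.999, -0.046, -0.0], [-0.0, -0.0, -1.0]]
contact_force: [1.0, 1.0, -2.9]
grip_width: 0.0313
grip_force: 40.0
```

Request:
step_arm([
  [[0, 0, -0.001], [0, 0, 0], 0.03],
  [[0, 0, -0.001], [0, 0, 0], 0.03],
  [[0, 0, 0], [0, 0, 0], 0.03],
  [[0, 0, 0], [0, 0, 0], 0.03],
])

```text
time_s: 19.22
ee_pos: [0.5249, 0.1891, 0.0706]
eef_rot: [[0.046, 0.999, -0.0], [0.999, -0.046, -0.0], [-0.0, -0.0, -1.0]]
contact_force: [0.2, -0.3, -3.8]
grip_width: 0.0313
grip_force: 40.0
```

Request:
step_arm([
  [[0, 0, -0.001], [0, 0, 0], 0.03],
  [[0, 0, 0], [0, 0, 0], 0.03],
  [[0, 0, 0], [0, 0, 0], 0.03],
])

```text
time_s: 19.47
ee_pos: [0.5249, 0.1891, 0.0696]
eef_rot: [[0.046, 0.999, -0.0], [0.999, -0.046, -0.0], [-0.0, -0.0, -1.0]]
contact_force: [-0.5, -0.8, -2.7]
grip_width: 0.0314
grip_force: 40.0
```

Request:
step_arm([
  [[0, 0, -0.001], [0, 0, 0], 0.03],
  [[0, 0, 0], [0, 0, 0], 0.03],
  [[0, 0, 0], [0, 0, 0], 0.03],
])

```text
time_s: 19.72
ee_pos: [0.5252, 0.1892, 0.0691]
eef_rot: [[0.046, 0.999, 0.0], [0.999, -0.046, 0.0], [0.0, 0.0, -1.0]]
contact_force: [-2.0, 0.2, 3.8]
grip_width: 0.0315
grip_force: 40.1
```

Request:
step_arm([
  [[0, 0, -0.001], [0, 0, 0], 0.03],
  [[0, 0, 0], [0, 0, 0], 0.03],
  [[0, 0, 0], [0, 0, 0], 0.03],
])

```text
time_s: 19.97
ee_pos: [0.5256, 0.1893, 0.0687]
eef_rot: [[0.046, 0.999, 0.001], [0.999, -0.046, 0.001], [0.001, 0.001, -1.0]]
contact_force: [-2.1, 0.3, 10.6]
grip_width: 0.0313
grip_force: 39.0
```

Request:
step_arm([
  [[0, 0, 0.0015], [0, 0, 0], 0.032],
  [[0, 0, 0], [0, 0, 0], 0.035],
  [[0, 0, 0], [0, 0, 0], 0.04],
  [[0, 0, 0], [0, 0, 0], 0.048],
  [[0, 0, 0], [0, 0, 0], 0.048],
  [[0, 0, 0], [0, 0, 0], 0.048],
], squeeze=20)

```text
time_s: 20.47
ee_pos: [0.5249, 0.189, 0.069]
eef_rot: [[0.046, 0.999, -0.0], [0.999, -0.046, -0.0], [-0.0, -0.0, -1.0]]
contact_force: [-0.3, -1.2, 0.0]
grip_width: 0.0481
grip_force: 0.0
```

Request:
step_arm([
  [[0, 0, 0.005], [0, 0, 0], 0.048],
  [[0, 0, 0.01], [0, 0, 0], 0.048],
  [[0, 0, 0.015], [0, 0, 0], 0.048],
  [[0, 0, 0.02], [0, 0, 0], 0.048],
  [[0, 0, 0.02], [0, 0, 0], 0.048],
  [[0, 0, 0.02], [0, 0, 0], 0.048],
  [[0, 0, 0.02], [0, 0, 0], 0.048],
  [[0, 0, 0], [0, 0, 0], 0.048],
  [[0, 0, 0], [0, 0, 0], 0.048],
  [[0, 0, 0], [0, 0, 0], 0.048],
])

```text
time_s: 21.3
ee_pos: [0.5247, 0.189, 0.1792]
eef_rot: [[0.046, 0.999, 0.0], [0.999, -0.046, -0.0], [-0.0, 0.0, -1.0]]
contact_force: [0.4, 0.5, -0.2]
grip_width: 0.0477
grip_force: 0.0
```

```bash
python3 - <<'E'
from h import *
im,st=look("wrist","w9");print(st["time_s"],st["ee_pos"],st["contact_force"])
cv2.imwrite("pics/s9.png",get_image("side"))
s=cv2.imread("pics/s9.png")[230:480,230:430];s=cv2.resize(s,(360,450))
cv2.imwrite("pics/c9.png",np.hstack([im[20:470,100:540],s]))
E
```

```text
21.3 [0.52466509 0.18897164 0.1792037 ] [ 0.39212332  0.48253292 -0.16761207]
```

View pics/c9.png

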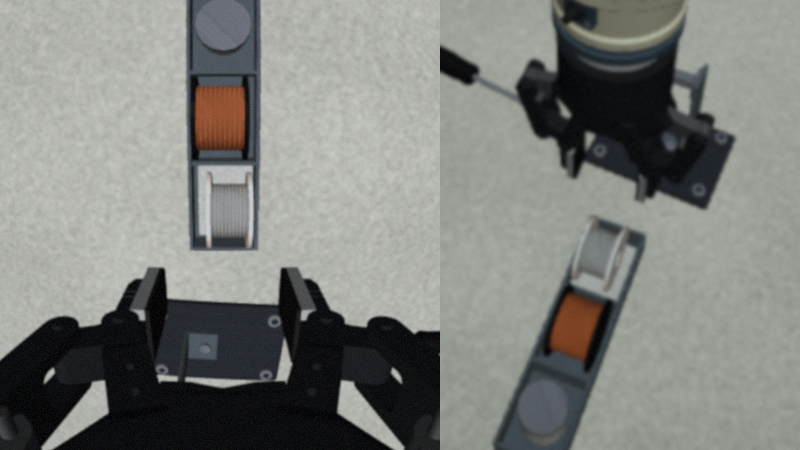

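The reel stands upright on its rim in the empty bay, with flanges at columns 208 and 252 of the crop. The wire reel and tin haven't moved, and the gripper is clear.

```bash
python3 -c "
from plant import *
print(hand_in())"
```

```text
the job is handed in; nothing more can be done
None
```

The solder reel is off its hook and standing on its rim in the empty bay, and the job was handed in at about 21 s; the keeper was pressed down while the reel was drawn over it, no measured force on the hook or keeper passed 10 N, and the reel sits about 4–5 mm off centre in the bay.

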